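# Return a loaded sample tray to the UV cleaner

### The job

The sample tray of the small white UV cleaner stands on the bench, loaded with an open die pack. Pick the tray up by its black tab, slide it gently into the cleaner's bay, feeling for the guide inside, until the tray's front plate lies flush on the cleaner's face, then let go and swing the latch with the red pin fully across the plate. Never force the tray, keep it level so that the die pack stays in its pocket, and leave the other things alone.

Things in the scene. Friction and masses are not known exactly. Their poses are not given: they have to be found in the camera images.
- cleaner: White bench-top UV cleaner, 238 wide (y), 152 deep (x), 80 high, fixed. Origin on the bench under the middle of its flat front face (the plane x = 0); x points into the machine, y to its left as seen by the robot, z up. The tray may never bear on it with more than 30 N.
- bay_mouth (a point): Middle of the bay's mouth at the height of the bay's flat floor: x = 0, y = 0, z = 14 in the cleaner's frame; axes as the cleaner's. The mouth is 140 wide (y from -70 to +70) and 30 high (z from 14 to 44) in a face plate 6 thick. The face itself is the hard stop for the tray's front plate.
- bay_middle (a point): Middle of the hidden guide's range, x = 63.5 in the bay. The guide is clamped at an unmeasured offset d, -12 to +12 in y, to be felt. In the cleaner's frame: a rigid right-hand fence along x, facing left at y = d - 50, x from 11 to 116; opposite it a rigid block facing right at y = d + 51.5, x from 46 to 76, so the tray has 1.5 play. Both have blunt front ends.
- detent (a point): Behind that block, x = 88: a sprung roller of radius 10 standing 3 into the tray's path at y = d + 47; it yields sideways at 3 to 6 N. Pushing the tray's nose past it takes up to about 10 N, then there is light drag; at home it drops into a notch in the tray's left wall and holds the tray. This point is given for d = 0.
- tray: Loose aluminium tray, about 0.2 kg, flat on the bench left of the cleaner. Origin at the underside, mid-width, on the back of its front plate; x points to its nose, y left, z up. Tray: x 0 to 110, y -50 to 50 (square corners), z 0 to 14. Front plate: x -4 to 0, y -82 to 82, z 0 to 31. Home in the cleaner's frame: x = 0, y = d, z = 14, axes parallel.
- tray_tab (a point): Middle of the black tab's gripping part, at x = -42, y = 0, z = 34 in the tray's frame; axes as the tray's. The tab is an upright plate 10 thick (x), 36 wide (y), z from 8 to 46, joined to the front plate by a low bar. Grip it from above across its 10 mm, one finger before and one behind it: 33 free to the front plate.
- tray_pocket (a point): Middle of the pocket on the tray's floor between eight low blue ribs (x = 50, y = 0, z = 5 in the tray's frame), where the die pack lies.
- die_pack: Loose open black die tray, 51 x 51 x 10, lying in the tray's pocket with about 1.5 play. Origin at the middle of its underside.
- latch (a joint): Swing latch left of the mouth. 0 rad: open, arm pointing to the robot and a little outward; grows counter-clockwise seen from above to its stop at 2.0 rad, where the arm lies across the left end of the tray's front plate, 3.5 mm before it; it can lie there only when the tray is home. It stays where it is left; turning it takes about 1 N at the pin.
- latch_pivot (a point): The latch's vertical pivot axis, at x = -12.5, y = +107 in the cleaner's frame; this point at z = 34. Its post ends at z = 47.
- latch_pin (a point): Red upright pin on the end of the latch arm, radius 5.5, from z = 38 (the arm's top) to z = 84; this point is on its axis at z = 70. It moves on a circle of radius 46.1 about the pivot.
- spare_objective: Bystander: white microscope objective standing upright, 26 across, 46 high. Origin at the middle of its underside.
- loupe: Bystander: black eye loupe, 35 across, 30 high. Origin at the middle of its underside.
Mind the look-alikes: they are no part of the job. Leave any blue or purple look-alike of the die_pack alone.

How it is judged:
On the way, in this order (a step that is already met when the one before it is completed fails the run):
1. the tray is fully home: its front plate within 2.5 mm of the cleaner's face, square to it, with the latch still open (x of tray in the frame of cleaner above -0.0025 m and z of tray in the frame of cleaner between 0.011 and 0.018 m and angle between the x axis of tray and the x axis of cleaner, either way round below 0.03 rad and value of joint latch below 1 rad), for 0.2 s.
2. the latch is swung fully across the front plate (at least 1.85 of 2.0 rad) (value of joint latch above 1.85 rad), for 0.2 s.
At the end, for the whole second after the job is handed in: the tray rests in the bay with its front plate within 2.5 mm of the cleaner's face and square to it within 0.03 rad, the latch stands at 1.85 rad or more across it, and the die pack still lies in the tray's pocket (within 6 mm of its middle) (x of tray in the frame of cleaner above -0.0025 m and z of tray in the frame of cleaner between 0.011 and 0.018 m and angle between the x axis of tray and the x axis of cleaner, either way round below 0.03 rad and horizontal distance between die_pack and tray_pocket below 0.006 m and z of die_pack in the frame of tray below 0.009 m and value of joint latch above 1.85 rad and linear speed of tray below 0.01 m/s); the robot touches nothing.
It fails at once if the tray bears on the cleaner with more than 30 N (contact force between tray and cleaner above 30 N).
It fails at once if the tray is tipped by more than 0.3 rad (angle between tray's own z axis and vertical above 0.3 rad).
It fails at once if the die pack leaves its pocket (horizontal distance between die_pack and tray_pocket above 0.012 m).
It fails at once if the spare objective or the loupe is moved by more than 20 mm (distance of any of spare_objective, loupe from where it was at the start of the episode above 0.02 m).
It also fails if it takes over 59 s, if anything falls off the work surface, if the arm or the gripper's body presses on something with over 40 N, if the wrist force passes 120 N, or if a joint passes its speed limit or range.

### The arm

A 6-joint arm with a two-finger parallel gripper is mounted at the origin on a cart in front of the work surface, level with it; the furniture and walls round the work are solid. World frame = base frame: x ahead of the robot, y to its left, z up, the work surface at z = 0. Lengths are in m, angles in rad, forces in N, time in s.
With the tool pointing down it reaches from about 0.325 to 1 m from the base axis. Payload 5.1 kg.
Tool frame: the origin (TCP) lies at the centre of the arm's flange, where the gripper is bolted on; the fingertips stand 173 mm ahead of it and the grasp point (between the pads) lies 155 mm ahead of it; z points along the fingers, y is the line along which they close (so a half turn about z gives the same grasp; the last joint's range is limited). The gripper opens to 85 mm and grips with 20 to 120 N. Pads are 22 mm wide; open, the fingers measure 114 mm over their backs; the gripper's body (76 mm by 85 mm) begins 54 mm behind the grasp point. The pads swing forward as they close: fully open they stand 13 mm farther back than shut.
Start: joints at [1.082, 0.124, 1.65, -0, 1.367, -0.083], TCP at [0.257, 0.597, 0.405] pointing down, gripper open.
Joint ranges: [-2.61, 2.61], [-1.02, 2.33], [0.03, 2.71], [-1.35, 4.49], [0.32, 2.68], [-2.91, 2.91]. Speed limits (rad/s): [2.57, 2.57, 3.14, 3.14, 3.14, 3.14].

### API

Orientations are given as a rotation vector (axis times angle).
In Python, from rig import monitor, camera, get_calibration, hand_in gives the robot as it stands.
- The arm moves only by the tool drive_tool, never from a script. Its argument "moves" is one flat list of numbers, 5 for each row, row after row: the shift along the tool's x, y, z normalised to -1 to 1, where 1 is 500 mm, then the turn about the tool's z normalised to -1 to 1, where 1 is 120 degrees, then the closure in counts, from 0 (fully open) to 255 (shut). In form: [dx, dy, dz, spin, fingers, dx, dy, dz, spin, fingers, ...]. A call has 1 to 5 rows; each row is the pose to reach, as a shift and turn from the pose commanded when the call began, along the tool's axes at that moment; what a row does not reach only later rows make up. A row lasts 1/10 s, in which the tool goes at most 50 mm and 8.59 degrees, less where a joint would pass 70% of its speed; a pose out of reach is approached as far as the arm can. A call with a number of a shift or a turn outside -1 to 1 is refused whole. A call with a gripper value outside its range is refused whole. The fingers move at their own pace and stop on an object; "squeeze" is the grip in N (left out, the last holds). Time passes only in rows, so rows that repeat a pose let the fingers close. It gives the time, the measured TCP pose, the force, the opening and the grip force at its end, in the units of the state.
- monitor.state(): the state, without advancing time (a new reading comes with each control period).
- camera(name): name is "side" or "top" or "wrist"; returns the picture (400x640x3 uint8, blue, green, red); there is no depth.
- get_calibration(name): a dict with "fx", "fy", "cx", "cy" (pixels), "k1" (the pictures are not rectified: a ray, as slopes to the right and down, at radius r is drawn at 1 + k1 r^2 times it, then the intrinsics apply), "world_from_camera" (4x4, takes a point from camera to world coordinates). Camera axes: x right, y down, z forward; pixel columns grow to the right and rows downward; lengths in m; the calibration is good to about 2 mm. A picture is of the moment at which its call begins: read the wrist's pose just before it. get_calibration takes no time and is no camera call; for the wrist camera it gives the pose at the moment of the call.
- hand_in(): hands the job in; it is judged then, once.
The state is a dict: "time_s": time; "q": joint angles; "joint_vel": joint speeds; "effort": joint torques, N m; "ee_pos": TCP position; "tcp_rot": TCP orientation; "force": force on the tool from outside, world axes, zero at the start; "moment": the same for the moment, N m; "opening": finger opening in m; "finger_force": force on a finger pad.
Only numpy, scipy, OpenCV 4.12 (cv2) and the standard library are available. Lean on these libraries where they do the work, as an engineer would, in place of code of your own. Each camera call takes 0.05 s, during which the arm holds its last target. There are 200 camera calls.

## Working session

There is one attempt and no reset: what is moved stays moved. The work goes in short steps, Python scripts to look and compute and a tool call to move; the robot and the scene stay as the last step left them, time stands still between calls to the robot, and variables do not carry over. Pictures are saved under pics/ and viewed, at most 10 in all, crops included, and the job is handed in when it is done.

Besides the shell and the picture viewer there is one more tool, called after "Emit:" as a command line: name --argument value ..., lists and objects as JSON in quotes. drive_tool: Moves the arm, as the interface text tells. Scaled input: -1 to 1 covers 500 mm each way for a shift and 120 degrees each way for a turn. Its arguments: {"type":"object","properties":{"moves":{"type":"array","items":{"type":"number"}},"squeeze":{"type":"number"}},"required":["moves"]}

```bash
mkdir -p pics; ls; cat > h.py <<'E'
import numpy as np,cv2
from rig import monitor,camera,get_calibration,hand_in
from scipy.spatial.transform import Rotation as R
def ray(c,u,v):
    x=(u-c['cx'])/c['fx'];y=(v-c['cy'])/c['fy'];a,b=x,y
    for _ in range(20):
        f=1+c['k1']*(a*a+b*b);a,b=x/f,y/f
    T=np.array(c['world_from_camera']);return T[:3,3],T[:3,:3]@np.array([a,b,1.])
def px(c,u,v,z):
    o,d=ray(c,u,v);return (o+d*(z-o[2])/d[2]).round(4)
def proj(c,P):
    T=np.array(c['world_from_camera']);p=T[:3,:3].T@(np.array(P)-T[:3,3]);a,b=p[:2]/p[2];f=1+c['k1']*(a*a+b*b)
    return np.array([c['fx']*a*f+c['cx'],c['fy']*b*f+c['cy']]).round(1)
E
python3 - <<'E'
from h import *
s=monitor.state();print({k:np.round(v,4) for k,v in s.items()})
a=camera("top");cv2.imwrite("pics/top.png",a)
b=camera("side");cv2.imwrite("pics/side.png",b)
for n in("top","side","wrist"):print(n,get_calibration(n))
E
```

```text
pics
{'time_s': np.float64(0.0), 'q': array([ 1.0824,  0.1245,  1.6517, -0.    ,  1.3675, -0.0826]), 'joint_vel': array([ 0.0008,  0.0002,  0.0018,  0.0011, -0.    , -0.0004]), 'effort': array([-3.00000e-04, -4.23625e+01, -3.65446e+01, -1.00000e-04,
        7.00000e-03, -0.00000e+00]), 'ee_pos': array([0.2565, 0.597 , 0.4035]), 'tcp_rot': array([-0.6329, -3.0766,  0.0031]), 'force': array([ 0.1238,  0.4329, -0.0599]), 'moment': array([ 0.0088,  0.0336, -0.0088]), 'finger_force': np.float64(0.0), 'opening': np.float64(0.0853)}
top {'fx': 433.44004685783085, 'fy': 433.44004685783085, 'cx': 313.518176905234, 'cy': 200.83994543094954, 'k1': -0.009501196844347129, 'world_from_camera': array([[-1.29045723e-02, -9.84814212e-01,  1.73131282e-01,
         2.62486778e-01],
       [-9.99916511e-01,  1.28248564e-02, -1.57911425e-03,
         7.14813566e-02],
       [-6.65249679e-04, -1.73137205e-01, -9.84897490e-01,
         1.25530500e+00],
       [ 0.00000000e+00,  0.00000000e+00,  0.00000000e+00,
         1.00000000e+00]])}
side {'fx': 379.4685672776925, 'fy': 379.4685672776925, 'cx': 321.9251242814246, 'cy': 198.14408864835704, 'k1': -0.012900938464304654, 'world_from_camera': array([[ 0.96227288, -0.12559807,  0.24136286,  0.18863495],
       [-0.27179005, -0.40233439,  0.87421805, -0.99525059],
       [-0.01269152, -0.90683635, -0.42129178,  0.57266185],
       [ 0.        ,  0.        ,  0.        ,  1.        ]])}
wrist {'fx': 302.48954237721944, 'fy': 302.48954237721944, 'cx': 316.66193921514457, 'cy': 206.7968294924989, 'k1': -0.016951075566883387, 'world_from_camera': array([[ 0.39369577,  0.87921716,  0.26829242,  0.18705279],
       [ 0.91923954, -0.3760714 , -0.11648593,  0.62662093],
       [-0.00151932,  0.29248501, -0.9562689 ,  0.37257541],
       [ 0.        ,  0.        ,  0.        ,  1.        ]])}
```

View pics/top.png

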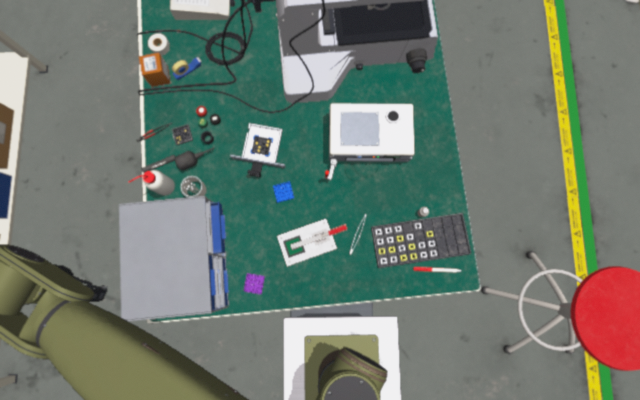

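View pics/side.png

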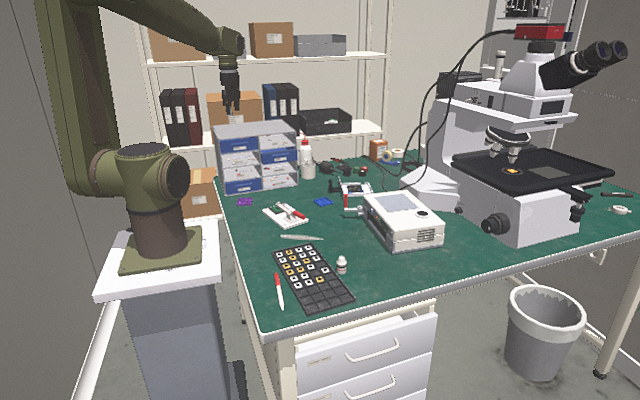

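The top picture shows the tray at about (262,145), with its plate at row 160 and the tab at (255,172). The cleaner is at (372,130) and the latch pin at about (327,175). The side view shows the same layout. I'll enlarge the top view next.

```bash
python3 - <<'E'
from h import *
a=cv2.imread("pics/top.png")[95:195,225:425]
cv2.imwrite("pics/topc.png",cv2.resize(a,None,fx=4,fy=4,interpolation=cv2.INTER_CUBIC))
c=get_calibration("top")
for n,u,v,z in(("tab",255,172,.046),("plateL",231,156,.031),("plateR",284,165,.031),("pin",327,175,.08),("clFL",330,156,.08),("clFR",413,155,.08),("BL",331,104,.08),("BR",413,104,.08)):print(n,px(c,u,v,z))
E
```

```text
tab [0.5612 0.2362 0.046 ]
plateL [0.6139 0.309  0.031 ]
plateR [0.5847 0.1541 0.031 ]
pin [0.5416 0.0311 0.08  ]
clFL [0.5962 0.0217 0.08  ]
clFR [ 0.5961 -0.2113  0.08  ]
BL [0.7503 0.0158 0.08  ]
BR [ 0.7474 -0.2193  0.08  ]
```

View pics/topc.png

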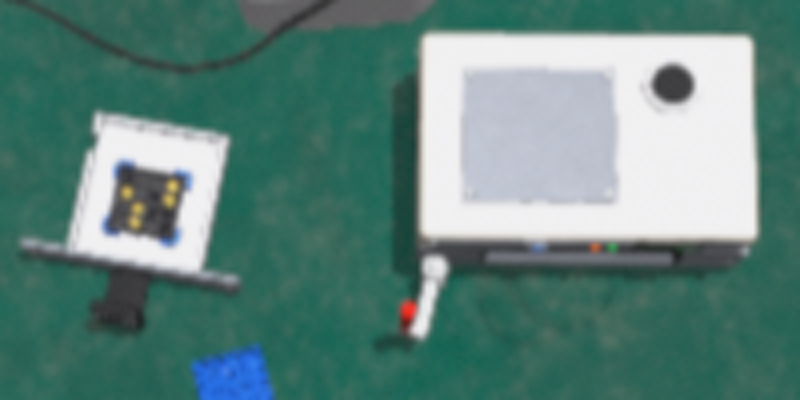

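```bash
cat >> h.py <<'E'
from scipy.optimize import least_squares
def W(p,l):
    c,s=np.cos(p[2]),np.sin(p[2]);return np.array([p[0]+c*l[0]-s*l[1],p[1]+s*l[0]+c*l[1],l[2]])
def fit(c,L,U,p0,dz=0):
    f=lambda p:np.concatenate([proj(c,W(p,l)+[0,0,dz])-u for l,u in zip(L,U)])
    r=least_squares(f,p0,loss='soft_l1',diff_step=1e-3);return r.x.round(4),r.fun.round(1)
E
sed -i 's/\]).round(1)$/])/' h.py
python3 - <<'E'
from h import *
c=get_calibration("top")
k=lambda x,y:np.array([225+(x+.5)/4-.5,95+(y+.5)/4-.5])
print(fit(c,[(.152,.119,.08),(.152,-.119,.08),(0,-.119,.08),(0,.119,.08)],[k(421,33),k(754,38),k(757,240),k(420,239)],[.6,-.09,0]))
print(fit(c,[(-.002,.082,.031),(-.002,-.082,.031),(.11,.05,.014),(.11,-.05,.014)],[k(21,241),k(239,279),k(95,113),k(229,135)],[.6,.23,0]))
T=get_calibration("wrist")['world_from_camera'];s=monitor.state()
Rt=R.from_rotvec(s['tcp_rot']).as_matrix();print(Rt.round(3));print((Rt.T@(T[:3,3]-s['ee_pos'])).round(3),(Rt.T@T[:3,:3]).round(3))
E
```

```text
(array([ 0.5987, -0.096 , -0.025 ]), array([-0. ,  0. , -0.3, -0.2,  0.5,  0.5, -0.1, -0.3]))
(array([ 0.6038,  0.2323, -0.1884]), array([-0.3,  0. ,  0.3,  0. ,  0.4, -0.1, -0.4, -0. ]))
[[-0.919  0.395 -0.001]
 [ 0.395  0.919 -0.002]
 [ 0.    -0.002 -1.   ]]
[ 0.075 -0.     0.031] [[ 0.001 -0.956 -0.293]
 [ 1.     0.001  0.001]
 [-0.    -0.293  0.956]]
```

```bash
cat >> h.py <<'E'
def mv(P,yaw,base=None):
    "P target TCP, yaw of tool y (rad)"
    s=monitor.state();Rt=R.from_rotvec(s['tcp_rot']).as_matrix()
    d=Rt.T@(np.array(P)-s['ee_pos']);y0=np.arctan2(Rt[1,1],Rt[0,1])
    sp=-(yaw-y0+np.pi)%(2*np.pi);sp=-((yaw-y0+np.pi)%(2*np.pi)-np.pi)
    print('move',(d/.5).round(4),'spin',round(np.degrees(sp)/120,4),'t',s['time_s'],'pos',s['ee_pos'].round(4),'rot',s['tcp_rot'].round(3),'F',s['force'].round(1),'op',round(float(s['opening']),4))
E
python3 -c "
from h import *
mv([.5625,.2402,.36],-.188)"
```

```text
move [-0.844  -0.4139  0.0878] spin 0.646 t 0.1 pos [0.2565 0.597  0.4036] rot [-6.330e-01 -3.077e+00  3.000e-03] F [-0.   0.4 -0.2] op 0.085
```

Emit:
drive_tool --moves '[-0.422, -0.207, 0, 0.323, 165, -0.844, -0.414, 0.05, 0.646, 165, -0.844, -0.414, 0.088, 0.646, 165, -0.844, -0.414, 0.088, 0.646, 165, -0.844, -0.414, 0.088, 0.646, 165]' --squeeze 40

```text
time_s: 0.6
ee_pos: [0.4187, 0.4092, 0.3901]
tcp_rot: [-1.72, -2.619, -0.017]
force: [-13.1, 15.6, 29.3]
opening: 0.0303
finger_force: 14.5
```

```bash
python3 -c "
from h import *
mv([.5625,.2402,.36],-.188)"
```

```text
move [-0.4251  0.1294  0.0552] spin 0.2848 t 0.6 pos [0.4187 0.4092 0.3901] rot [-1.72  -2.619 -0.017] F [-13.1  15.6  29.3] op 0.0303
```

Emit:
drive_tool --moves '[-0.425, 0.129, 0.055, 0.285, 165, -0.425, 0.129, 0.055, 0.285, 165, -0.425, 0.129, 0.055, 0.285, 165, -0.425, 0.129, 0.055, 0.285, 165, -0.425, 0.129, 0.055, 0.285, 165]'

```text
time_s: 1.1
ee_pos: [0.565, 0.2369, 0.357]
tcp_rot: [2.419, 2.004, -0.001]
force: [-0.0, 0.5, 0.2]
opening: 0.0305
finger_force: 0.0
```

```bash
python3 - <<'E'
from h import *
mv([.5625,.2402,.36],-.188)
c=get_calibration("wrist");a=camera("wrist");cv2.imwrite("pics/w1.png",a);np.save("w1.npy",c)
p=[.6038,.2323,-.1884]
for l in[(-.047,.018,.046),(-.037,-.018,.046),(-.002,.082,.031),(-.002,-.082,.031),(.11,.05,.014),(.11,-.05,.014)]:print(l,proj(c,W(p,l)))
mv([.5625,.2402,.36],-.188)
E
```

```text
move [ 0.0056 -0.0061 -0.006 ] spin 0.0005 t 1.1 pos [0.565  0.2369 0.357 ] rot [ 2.419e+00  2.004e+00 -1.000e-03] F [-0.   0.5  0.2] op 0.0305
(-0.047, 0.018, 0.046) [309.02621577 174.13438291]
(-0.037, -0.018, 0.046) [319.49023962 210.7308451 ]
(-0.002, 0.082, 0.031) [357.7842403  102.87722773]
(-0.002, -0.082, 0.031) [351.38860605 262.85950803]
(0.11, 0.05, 0.014) [464.78470924 137.4671619 ]
(0.11, -0.05, 0.014) [451.72951095 229.72137809]
move [ 0.008  -0.0087 -0.0074] spin 0.0007 t 1.15 pos [0.566  0.2355 0.3563] rot [ 2.417  2.004 -0.003] F [ 0.8 -2.5  0.7] op 0.03
```

View pics/w1.png

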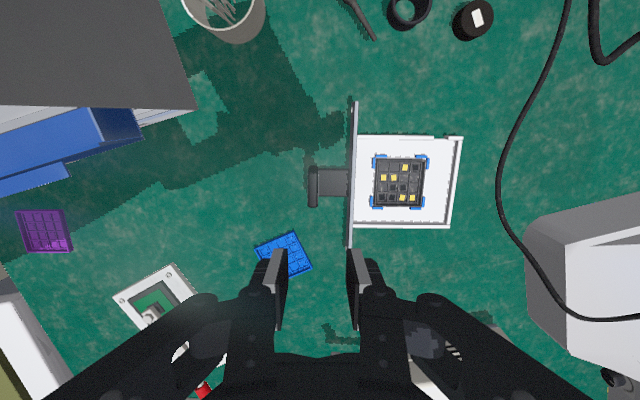

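The wrist picture shows the tab's top at about (312,187), the plate's far end at (356,100) and the nose corners at (462,136) and (450,228). That's within 3 px of the prediction.

```bash
python3 - <<'E'
from h import *
c=np.load("w1.npy",allow_pickle=True).item()
p,r=fit(c,[(-.042,.018,.046),(-.042,-.018,.046),(-.002,.082,.031),(.11,.05,.014),(.11,-.05,.014)],[(313,167),(312.5,206),(356,101),(462.5,136.5),(450.5,228)],[.6038,.2323,-.1884])
print(p,r)
t=W(p,(-.042,0,0));print(t)
mv([t[0],t[1],.23],p[2])
E
```

```text
[ 0.6025  0.236  -0.2023] [-0.5  3.  -0.5  0.8  1.  -2.   1.3 -0.9 -1.   0.2]
[0.5613565  0.24443876 0.        ]
move [ 0.0165 -0.0126  0.2526] spin 0.0075 t 1.15 pos [0.566  0.2355 0.3563] rot [ 2.417  2.004 -0.003] F [ 0.8 -2.5  0.7] op 0.03
```

Emit:
drive_tool --moves '[0.0165, -0.0126, 0.09, 0.004, 165, 0.0165, -0.0126, 0.18, 0.004, 165, 0.0165, -0.0126, 0.25, 0.004, 165, 0.0165, -0.0126, 0.252, 0.004, 165, 0.0165, -0.0126, 0.252, 0.004, 165]'

```text
time_s: 1.65
ee_pos: [0.5584, 0.2492, 0.2313]
tcp_rot: [-2.422, -2.0, 0.003]
force: [-0.5, -0.5, 0.0]
opening: 0.0298
finger_force: 0.0
```

```bash
python3 - <<'E'
from h import *
mv([.5616,.2435,.19],-.195)
E
```

```text
move [-0.0099  0.0086  0.0826] spin 0.0024 t 1.65 pos [0.5584 0.2492 0.2313] rot [-2.422 -2.     0.003] F [-0.5 -0.5  0. ] op 0.0298
```

Emit:
drive_tool --moves '[-0.01, 0.0086, 0.03, 0.002, 165, -0.01, 0.0086, 0.082, 0.002, 165, -0.01, 0.0086, 0.082, 0.002, 165, -0.01, 0.0086, 0.082, 0.002, 255, -0.01, 0.0086, 0.082, 0.002, 255]'

```text
time_s: 2.15
ee_pos: [0.5627, 0.2434, 0.1925]
tcp_rot: [2.426, 1.995, 0.004]
force: [-0.1, -0.2, -2.4]
opening: 0.0093
finger_force: 42.6
```

Emit:
drive_tool --moves '[0, 0, 0, 0, 255, 0, 0, 0, 0, 255, 0, 0, 0, 0, 255]'

```text
time_s: 2.45
ee_pos: [0.5626, 0.2435, 0.1923]
tcp_rot: [2.426, 1.995, 0.003]
force: [-0.2, -1.0, 5.6]
opening: 0.0095
finger_force: 43.7
```

Emit:
drive_tool --moves '[0, 0, -0.01, 0, 255, 0, 0, -0.04, 0, 255, 0, 0, -0.09, 0, 255, 0, 0, -0.14, 0, 255, 0, 0, -0.18, 0, 255]' --squeeze 80

```text
time_s: 2.95
ee_pos: [0.562, 0.2433, 0.2827]
tcp_rot: [2.426, 1.995, 0.001]
force: [0.4, 0.6, -2.8]
opening: 0.0085
finger_force: 79.8
```

```bash
python3 - <<'E'
from h import *
p=[.5987,-.096,-.025]
t=W(p,(-.19,0,.29))
mv(t,-.025)
E
```

```text
move [-0.7157 -0.1713 -0.0151] spin -0.0809 t 2.95 pos [0.562  0.2433 0.2827] rot [2.426e+00 1.995e+00 1.000e-03] F [ 0.4  0.6 -2.8] op 0.0085
```

Emit:
drive_tool --moves '[-0.03, -0.01, -0.006, -0.01, 255, -0.09, -0.025, -0.015, -0.025, 255, -0.16, -0.045, -0.015, -0.04, 255, -0.24, -0.065, -0.015, -0.06, 255, -0.32, -0.085, -0.015, -0.081, 255]'

```text
time_s: 3.45
ee_pos: [0.4883, 0.0935, 0.2886]
tcp_rot: [2.246, 2.197, -0.0]
force: [0.5, -0.2, -1.9]
opening: 0.0086
finger_force: 79.8
```

```bash
python3 - <<'E'
from h import *
p=[.5987,-.096,-.025]
t=W(p,(-.19,0,.29))
mv(t,-.025)
E
```

```text
move [-0.3729 -0.1508 -0.0026] spin 0.0014 t 3.45 pos [0.4883 0.0935 0.2886] rot [ 2.246  2.197 -0.   ] F [ 0.5 -0.2 -1.9] op 0.0086
```

Emit:
drive_tool --moves '[-0.08, -0.03, 0, 0, 255, -0.16, -0.065, 0, 0, 255, -0.24, -0.1, 0, 0, 255, -0.31, -0.13, 0, 0, 255, -0.36, -0.15, -0.002, 0.001, 255]'

```text
time_s: 3.95
ee_pos: [0.4084, -0.0851, 0.2894]
tcp_rot: [2.253, 2.19, -0.001]
force: [0.9, -0.5, -2.7]
opening: 0.0085
finger_force: 79.8
```

Emit:
drive_tool --moves '[-0.005, 0, 0, 0, 255, -0.005, 0, 0, 0, 255, -0.005, 0, 0, 0, 255]'

```text
time_s: 4.25
ee_pos: [0.41, -0.0856, 0.2894]
tcp_rot: [-2.25, -2.192, -0.001]
force: [0.1, 0.6, -2.5]
opening: 0.0084
finger_force: 79.8
```

```bash
python3 - <<'E'
from h import *
p=[.5987,-.096,-.025]
t=W(p,(-.19,0,.29));mv(t,-.025)
c=get_calibration("wrist");np.save("w2.npy",c)
a=camera("wrist");cv2.imwrite("pics/w2.png",a)
b=camera("top");d=camera("side");np.save("side2.npy",get_calibration("side"))
b=cv2.resize(b[95:245,290:440],None,fx=4,fy=4,interpolation=cv2.INTER_CUBIC)
cv2.imwrite("pics/t2.png",b);cv2.imwrite("pics/s2.png",d)
s=monitor.state();e=s['ee_pos'];q=[e[0]+.042,e[1],-.025]
for l in[(0,.082,.031),(.11,.05,.014),(.11,-.05,.014)]:
  print(l,proj(c,W(q,l)+[0,0,e[2]-.1923]))
for l in[(0,.119,.08),(0,-.119,.08),(0,.07,.044),(0,-.07,.044),(0,-.07,.014)]:print(l,proj(c,W(p,l)))
E
```

```text
move [-0.0115 -0.0022 -0.0012] spin -0.0006 t 4.25 pos [ 0.41   -0.0856  0.2894] rot [-2.250e+00 -2.192e+00 -1.000e-03] F [ 0.1  0.6 -2.5] op 0.0084
(0, 0.082, 0.031) [421.75163875  93.14619405]
(0.11, 0.05, 0.014) [623.10054246 165.50764614]
(0.11, -0.05, 0.014) [573.29823903 332.89480419]
(0, 0.119, 0.08) [665.77903888  43.09956943]
(0, -0.119, 0.08) [562.59843839 386.82078925]
(0, 0.07, 0.044) [587.91532956 131.62561817]
(0, -0.07, 0.044) [544.18017148 304.45919424]
(0, -0.07, 0.014) [521.21993795 285.13502   ]
```

View pics/w2.png

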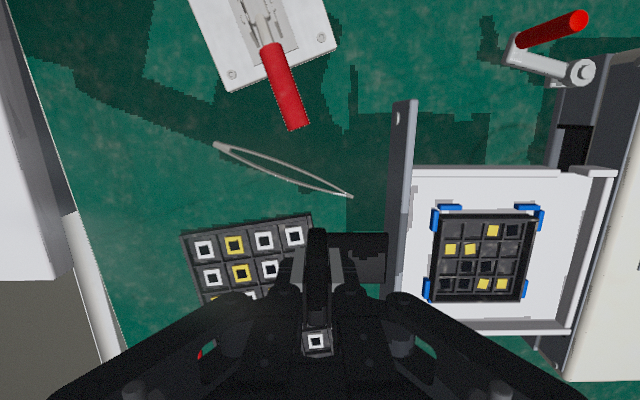

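View pics/t2.png

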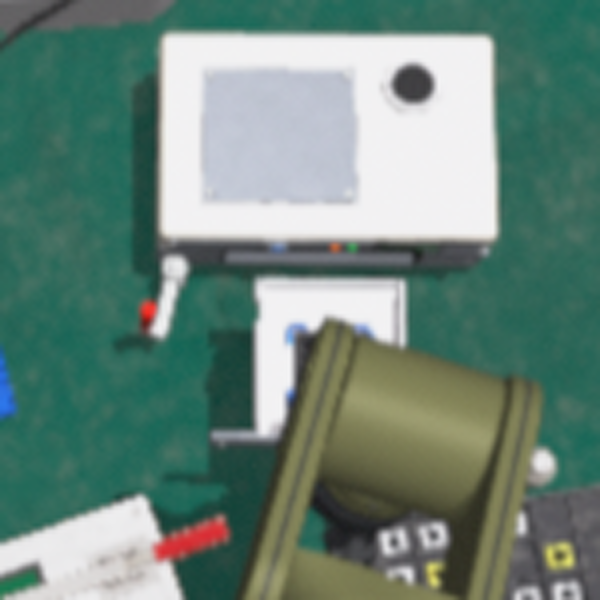

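The wrist picture shows the tray in the grip. The plate's far end is at (418,98), the nose corners at (617,170) and (572,335), and the pack sits between its ribs. The top crop shows the nose right before the mouth, with its left corner at (257,280) and right at (405,280). The latch is open.

```bash
python3 - <<'E'
from h import *
c=np.load("w2.npy",allow_pickle=True).item()
e=np.array([.41,-.0856,.2894])
L=[(0,.082,.031),(.11,.05,.014),(.11,-.05,.014),(0,.05,.014)];U=[(418,99),(617,170),(572,334),(411,168)]
def T(p,l):
    ax=np.array([l[0]+.042,l[1],l[2]-.034]) # about grasp
    return R.from_euler('ZY',[p[2],p[3]]).apply(ax)+[p[0],p[1],e[2]-.155+p[4]]
def f(p):return np.r_[np.concatenate([proj(c,T(p,l))-u for l,u in zip(L,U)]),(p[4]+.0033)/.001,p[3]/.03]
r=least_squares(f,[e[0],e[1],-.025,0,-.003],diff_step=1e-3,x_scale=[.01,.01,.01,.01,.01]);print(r.x.round(4),r.fun.round(1),'off',(r.x[:2]-e[:2]).round(4))
ct=get_calibration("top");k=lambda x,y:np.array([290+(x+.5)/4-.5,95+(y+.5)/4-.5])
for u in[(257,280),(405,280)]:print(px(ct,*k(*u),.014+.097))
p=[.5987,-.096,-.025]
for l in[(0,.07,.044),(0,-.07,.044),(-.0125,.107,.047)]:print((proj(ct,W(p,l))-k(0,0))*4,proj(c,W(p,l)))
E
```

```text
[ 0.4114 -0.0868 -0.0221  0.0085 -0.0047] [ 4.4  0.7  2.1 -1.1 -0.9 -1.  -6.5  1.3 -1.4  0.3] off [ 0.0014 -0.0012]
[ 0.5622 -0.0414  0.111 ]
[ 0.5609 -0.1421  0.111 ]
[225.673999   252.62890957] [587.91532956 131.62561817]
[419.56230579 254.9109219 ] [544.18017148 304.45919424]
[174.54304733 267.71658323] [587.20367757  73.78806214]
```

View pics/s2.png

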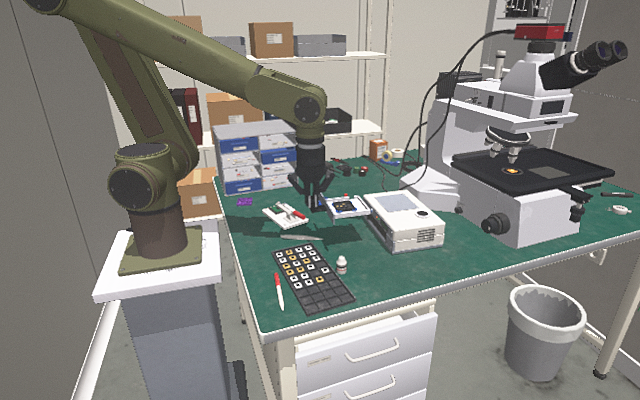

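The side view shows the tray held level before the cleaner, with the objective well clear at (342,265).

```bash
cat >> h.py <<'E'
CL=[.5987,-.096,-.025]
def cm(x,y,z,yaw=0):mv(W(CL,(x,y,z)),CL[2]+yaw)
def cs():
    s=monitor.state();d=s['ee_pos']-np.array([CL[0],CL[1],0]);r=R.from_euler('z',-CL[2])
    Rt=R.from_rotvec(s['tcp_rot']).as_matrix()
    print('cl pos mm',(r.apply(d)*1e3).round(1),'F',r.apply(s['force']).round(1),'M',r.apply(s['moment']).round(2),'yaw',round(np.arctan2(Rt[1,1],Rt[0,1])-CL[2],4),s['time_s'])
E
python3 -c "
from h import *
cs();cm(-.189,.017,.2105)"
```

```text
cl pos mm [-188.8    6.   289.2] F [-0.1  0.1 -2.2] M [ 0.04  0.16 -0.05] yaw -0.0002 4.4
move [ 0.022  -0.0004  0.1574] spin -0.0001 t 4.4 pos [ 0.4101 -0.0853  0.2892] rot [-2.249 -2.193  0.   ] F [-0.1  0.1 -2.2] op 0.0088
```

Emit:
drive_tool --moves '[0.005, 0, 0.04, 0, 255, 0.012, 0, 0.08, 0, 255, 0.022, 0, 0.12, 0, 255, 0.022, 0, 0.148, 0, 255, 0.022, 0, 0.157, 0, 255]'

```text
time_s: 4.9
ee_pos: [0.4096, -0.0741, 0.2089]
tcp_rot: [-2.247, -2.191, 0.003]
force: [-0.2, 0.1, -2.9]
opening: 0.0091
finger_force: 79.7
```

Emit:
drive_tool --moves '[0, 0.02, 0, 0, 255, 0, 0.04, 0, 0, 255, 0, 0.05, 0, 0, 255, 0, 0.06, 0, 0, 255, 0, 0.066, 0, 0, 255]'

```text
time_s: 5.4
ee_pos: [0.444, -0.0761, 0.2113]
tcp_rot: [2.25, 2.191, 0.001]
force: [0.4, 0.1, -2.4]
opening: 0.0084
finger_force: 79.8
```

```bash
python3 -c "
from h import *
cs()
c=get_calibration('wrist');a=camera('wrist');cv2.imwrite('pics/w3.png',a);cs()
for l in [(0,.07,.044),(0,-.07,.044),(0,.07,.014)]:print(proj(c,W(CL,l)))
"
```

```text
cl pos mm [-155.1   16.   211.3] F [ 0.4  0.1 -2.4] M [0.04 0.14 0.03] yaw -0.0018 5.4
cl pos mm [-155.1   16.   211.2] F [-0.4  1.1 -2.4] M [-0.04  0.16 -0.01] yaw -0.0019 5.45
[653.78048837 163.38455393]
[576.69176538 396.88129092]
[597.15699574 154.82974065]
```

View pics/w3.png

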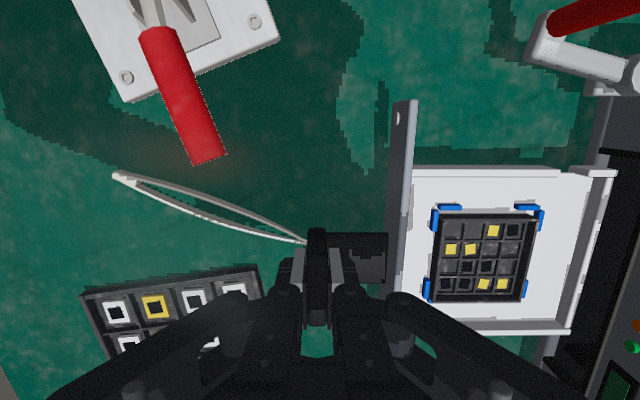

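The wrist picture shows the nose just before the mouth. The mouth's lower left corner is at about (598,152), left of the tray's corner at (617,170), so it clears.

Emit:
drive_tool --moves '[0, 0.01, 0, 0, 255, 0, 0.02, 0, 0, 255, 0, 0.03, 0, 0, 255]'

```text
time_s: 5.75
ee_pos: [0.4585, -0.0764, 0.2107]
tcp_rot: [2.251, 2.191, 0.0]
force: [-0.3, -0.4, -3.1]
opening: 0.0083
finger_force: 79.8
```

Emit:
drive_tool --moves '[0, 0.01, 0, 0, 255, 0, 0.02, 0, 0, 255, 0, 0.03, 0, 0, 255, 0, 0.03, 0, 0, 255]'

```text
time_s: 6.15
ee_pos: [0.4738, -0.0769, 0.2109]
tcp_rot: [2.251, 2.191, 0.0]
force: [-0.7, 0.1, -2.6]
opening: 0.0085
finger_force: 79.8
```

```bash
python3 -c "
from h import *
cs()"
```

```text
cl pos mm [-125.3   16.   210.9] F [-0.7  0.  -2.6] M [-0.01  0.18  0.02] yaw -0.0018 6.15
```

Emit:
drive_tool --moves '[-0.003, 0.004, 0, 0, 255, -0.006, 0.004, 0, 0, 255, -0.009, 0.004, 0, 0, 255, -0.009, 0.004, 0, 0, 255]'

```text
time_s: 6.55
ee_pos: [0.4749, -0.0815, 0.2107]
tcp_rot: [-2.251, -2.191, 0.0]
force: [-0.4, -0.7, -1.2]
opening: 0.0085
finger_force: 79.8
```

Emit:
drive_tool --moves '[-0.003, 0, 0, 0, 255, -0.006, 0, 0, 0, 255, -0.009, 0, 0, 0, 255, -0.009, 0, 0, 0, 255]'

```text
time_s: 6.95
ee_pos: [0.4749, -0.086, 0.2108]
tcp_rot: [2.251, 2.191, 0.0]
force: [-1.4, -0.1, -2.6]
opening: 0.0087
finger_force: 79.8
```

Emit:
drive_tool --moves '[-0.003, 0, 0, 0, 255, -0.006, 0, 0, 0, 255, -0.009, 0, 0, 0, 255, -0.009, 0, 0, 0, 255]'

```text
time_s: 7.35
ee_pos: [0.4748, -0.0905, 0.2107]
tcp_rot: [2.251, 2.191, -0.0]
force: [-0.1, -0.8, -2.2]
opening: 0.0086
finger_force: 79.8
```

Emit:
drive_tool --moves '[-0.003, 0, 0, 0, 255, -0.006, 0, 0, 0, 255, -0.006, 0, 0, 0, 255]'

```text
time_s: 7.65
ee_pos: [0.4747, -0.0935, 0.2108]
tcp_rot: [2.251, 2.191, 0.0]
force: [0.0, -0.3, -2.6]
opening: 0.0087
finger_force: 79.8
```

Emit:
drive_tool --moves '[-0.003, 0, 0, 0, 255, -0.006, 0, 0, 0, 255, -0.006, 0, 0, 0, 255]'

```text
time_s: 7.95
ee_pos: [0.4746, -0.0965, 0.2107]
tcp_rot: [2.251, 2.191, 0.0]
force: [0.7, 0.9, -2.8]
opening: 0.0085
finger_force: 79.8
```

Emit:
drive_tool --moves '[-0.003, 0, 0, 0, 255, -0.006, 0, 0, 0, 255, -0.006, 0, 0, 0, 255]'

```text
time_s: 8.25
ee_pos: [0.4744, -0.0992, 0.2106]
tcp_rot: [-2.25, -2.191, -0.0]
force: [-1.9, 2.6, -1.8]
opening: 0.0088
finger_force: 80.0
```

Emit:
drive_tool --moves '[-0.002, 0, 0, 0, 255, -0.002, 0, 0, 0, 255]'

```text
time_s: 8.45
ee_pos: [0.4742, -0.0999, 0.2105]
tcp_rot: [-2.249, -2.191, 0.0]
force: [-2.1, 4.2, -0.3]
opening: 0.0088
finger_force: 80.3
```

```bash
python3 -c "
from h import *
cs()"
```

```text
cl pos mm [-124.4   -7.1  210.5] F [-2.2  4.1 -0.3] M [0.8  0.39 0.47] yaw -0.0011 8.45
```

Emit:
drive_tool --moves '[0.0046, 0, 0.001, 0, 255, 0.0046, 0, 0.003, 0, 255, 0.0046, 0, 0.005, 0, 255, 0.0046, 0, 0.005, 0, 255]'

```text
time_s: 8.85
ee_pos: [0.4747, -0.0982, 0.2082]
tcp_rot: [2.251, 2.191, 0.0]
force: [0.0, 1.0, -3.5]
opening: 0.0083
finger_force: 79.8
```

```bash
python3 -c "
from h import *
cs()"
```

```text
cl pos mm [-123.9   -5.3  208.2] F [ 0.   1.  -3.5] M [ 0.08 -0.01  0.09] yaw -0.0021 8.85
```

Emit:
drive_tool --moves '[0.0006, 0, 0.002, 0, 255, 0.0006, 0, 0.002, 0, 255, 0.0006, 0, 0.002, 0, 255]'

```text
time_s: 9.15
ee_pos: [0.4745, -0.0978, 0.2072]
tcp_rot: [2.251, 2.191, -0.0]
force: [-0.0, 0.1, -2.0]
opening: 0.0085
finger_force: 79.8
```

```bash
python3 -c "
from h import *
cs()"
```

```text
cl pos mm [-124.1   -4.9  207.2] F [-0.   0.1 -2. ] M [ 0.    0.15 -0.  ] yaw -0.0021 9.15
```

Emit:
drive_tool --moves '[0, 0.006, 0, -0.0008, 255, 0, 0.012, 0, -0.0008, 255, 0, 0.018, 0, -0.0008, 255, 0, 0.024, 0, -0.0008, 255, 0, 0.028, 0, -0.0008, 255]'

```text
time_s: 9.65
ee_pos: [0.489, -0.0981, 0.2073]
tcp_rot: [2.249, 2.193, 0.0]
force: [-0.6, 1.0, -3.5]
opening: 0.009
finger_force: 79.8
```

Emit:
drive_tool --moves '[0, 0.003, 0, 0, 255, 0, 0.006, 0, 0, 255, 0, 0.009, 0, 0, 255]'

```text
time_s: 9.95
ee_pos: [0.4931, -0.0982, 0.2072]
tcp_rot: [-2.249, -2.193, 0.0]
force: [-0.1, 0.4, -3.0]
opening: 0.0085
finger_force: 79.8
```

```bash
python3 -c "
from h import *
cs()"
```

```text
cl pos mm [-105.5   -4.8  207.2] F [-0.1  0.4 -3. ] M [0.01 0.21 0.01] yaw -0.0003 9.95
```

Emit:
drive_tool --moves '[0, 0.002, 0, 0, 255, 0, 0.004, 0, 0, 255, 0, 0.006, 0, 0, 255, 0, 0.008, 0, 0, 255]'

```text
time_s: 10.35
ee_pos: [0.4971, -0.0983, 0.2072]
tcp_rot: [2.249, 2.193, -0.0]
force: [-0.5, 0.2, -2.4]
opening: 0.0086
finger_force: 79.8
```

Emit:
drive_tool --moves '[0, 0.003, 0, 0, 255, 0, 0.006, 0, 0, 255, 0, 0.009, 0, 0, 255, 0, 0.012, 0, 0, 255]'

```text
time_s: 10.75
ee_pos: [0.5032, -0.0985, 0.2072]
tcp_rot: [2.249, 2.193, 0.0]
force: [0.3, -0.4, -3.1]
opening: 0.0088
finger_force: 79.8
```

```bash
python3 -c "
from h import *
cs()"
```

```text
cl pos mm [-95.4  -4.9 207.2] F [ 0.3 -0.4 -3.1] M [0.01 0.14 0.02] yaw -0.0002 10.75
```

Emit:
drive_tool --moves '[0, 0.004, 0, 0, 255, 0, 0.008, 0, 0, 255, 0, 0.012, 0, 0, 255, 0, 0.016, 0, 0, 255, 0, 0.02, 0, 0, 255]'

```text
time_s: 11.25
ee_pos: [0.5132, -0.0987, 0.2072]
tcp_rot: [-2.249, -2.193, 0.0]
force: [-0.3, -0.5, -3.0]
opening: 0.0084
finger_force: 79.8
```

Emit:
drive_tool --moves '[0, 0.004, 0, 0, 255, 0, 0.008, 0, 0, 255, 0, 0.012, 0, 0, 255, 0, 0.016, 0, 0, 255, 0, 0.02, 0, 0, 255]'

```text
time_s: 11.75
ee_pos: [0.5232, -0.099, 0.2072]
tcp_rot: [-2.249, -2.193, 0.0]
force: [-0.3, 0.1, -2.6]
opening: 0.0086
finger_force: 79.8
```

```bash
python3 -c "
from h import *
cs()"
```

```text
cl pos mm [-75.4  -4.9 207.2] F [-0.3  0.1 -2.6] M [-0.1   0.13 -0.02] yaw -0.0002 11.75
```

Emit:
drive_tool --moves '[0, 0.002, 0, 0, 255, 0, 0.004, 0, 0, 255, 0, 0.006, 0, 0, 255, 0, 0.008, 0, 0, 255, 0, 0.01, 0, 0, 255]'

```text
time_s: 12.25
ee_pos: [0.5281, -0.0991, 0.2072]
tcp_rot: [-2.249, -2.193, 0.0]
force: [-0.2, -0.8, -3.9]
opening: 0.0088
finger_force: 79.8
```

Emit:
drive_tool --moves '[0, 0.002, 0, 0, 255, 0, 0.004, 0, 0, 255, 0, 0.006, 0, 0, 255, 0, 0.008, 0, 0, 255, 0, 0.01, 0, 0, 255]'

```text
time_s: 12.75
ee_pos: [0.5321, -0.0993, 0.2067]
tcp_rot: [-2.247, -2.191, 0.005]
force: [-6.7, -1.7, 0.8]
opening: 0.0088
finger_force: 80.3
```

```bash
python3 -c "
from h import *
cs()"
```

```text
cl pos mm [-66.5  -5.  206.7] F [-6.7 -1.9  0.8] M [-0.18  1.01 -0.08] yaw -0.0003 12.75
```

Emit:
drive_tool --moves '[0, 0.002, 0, 0, 255, 0, 0.004, 0, 0, 255]'

```text
time_s: 12.95
ee_pos: [0.5341, -0.0993, 0.2067]
tcp_rot: [-2.247, -2.191, 0.004]
force: [-7.7, -0.9, 1.2]
opening: 0.0084
finger_force: 80.3
```

Emit:
drive_tool --moves '[0, 0.002, 0, 0, 255, 0, 0.004, 0, 0, 255]'

```text
time_s: 13.15
ee_pos: [0.5362, -0.0993, 0.2067]
tcp_rot: [-2.248, -2.191, 0.003]
force: [-6.5, -0.6, 0.2]
opening: 0.0089
finger_force: 80.3
```

Emit:
drive_tool --moves '[0, 0.003, 0, 0, 255, 0, 0.006, 0, 0, 255, 0, 0.009, 0, 0, 255, 0, 0.012, 0, 0, 255]'

```text
time_s: 13.55
ee_pos: [0.5423, -0.0994, 0.2067]
tcp_rot: [-2.248, -2.191, 0.003]
force: [-5.4, 0.5, 0.1]
opening: 0.0086
finger_force: 80.2
```

Emit:
drive_tool --moves '[0, 0.003, 0, 0, 255, 0, 0.006, 0, 0, 255, 0, 0.009, 0, 0, 255]'

```text
time_s: 13.85
ee_pos: [0.5468, -0.0995, 0.2068]
tcp_rot: [-2.248, -2.191, 0.003]
force: [-4.6, -0.3, -1.0]
opening: 0.0086
finger_force: 80.2
```

```bash
python3 -c "
from h import *
cs()"
```

```text
cl pos mm [-51.8  -4.8 206.8] F [-4.6 -0.4 -1. ] M [-0.04  0.77 -0.13] yaw -0.0005 13.85
```

Emit:
drive_tool --moves '[0, 0.002, 0, 0, 255, 0, 0.004, 0, 0, 255, 0, 0.006, 0, 0, 255, 0, 0.008, 0, 0, 255, 0, 0.01, 0, 0, 255]'

```text
time_s: 14.35
ee_pos: [0.552, -0.0997, 0.2068]
tcp_rot: [-2.248, -2.191, 0.002]
force: [-3.9, -1.1, -0.7]
opening: 0.0087
finger_force: 80.1
```

Emit:
drive_tool --moves '[0, 0.002, 0, 0, 255, 0, 0.004, 0, 0, 255]'

```text
time_s: 14.55
ee_pos: [0.5545, -0.0997, 0.207]
tcp_rot: [-2.249, -2.193, 0.0]
force: [-1.8, -0.7, -2.1]
opening: 0.0078
finger_force: 79.8
```

Emit:
drive_tool --moves '[0, 0.001, 0, 0, 255, 0, 0.002, 0, 0, 255]'

```text
time_s: 14.75
ee_pos: [0.5557, -0.0997, 0.2072]
tcp_rot: [2.249, 2.193, 0.001]
force: [-1.3, 0.4, -3.6]
opening: 0.009
finger_force: 79.7
```

Emit:
drive_tool --moves '[0, 0.001, 0, 0, 255, 0, 0.002, 0, 0, 255]'

```text
time_s: 14.95
ee_pos: [0.5567, -0.0998, 0.2073]
tcp_rot: [2.249, 2.193, 0.001]
force: [-0.8, 0.4, -2.6]
opening: 0.0086
finger_force: 79.7
```

```bash
python3 -c "
from h import *
cs()"
```

```text
cl pos mm [-41.9  -4.8 207.3] F [-0.8  0.4 -2.6] M [ 0.11  0.32 -0.11] yaw -0.0002 14.95
```

Nearly home with no stop felt yet, so I'm continuing softly.

Emit:
drive_tool --moves '[0, 0.001, 0, 0, 255, 0, 0.002, 0, 0, 255]'

```text
time_s: 15.15
ee_pos: [0.5578, -0.0999, 0.2074]
tcp_rot: [2.248, 2.193, 0.0]
force: [-0.9, 0.1, -2.7]
opening: 0.0086
finger_force: 79.9
```

Emit:
drive_tool --moves '[0, 0.001, 0, 0, 255, 0, 0.002, 0, 0, 255]'

```text
time_s: 15.35
ee_pos: [0.5583, -0.1, 0.2073]
tcp_rot: [-2.248, -2.193, 0.002]
force: [-6.9, -1.1, 1.0]
opening: 0.0085
finger_force: 80.3
```

Emit:
drive_tool --moves '[0, 0.001, 0.001, 0, 255, 0, 0.001, 0.002, 0, 255, 0, 0.001, 0.002, 0, 255]'

```text
time_s: 15.65
ee_pos: [0.5585, -0.1001, 0.2065]
tcp_rot: [-2.247, -2.193, 0.004]
force: [-8.2, -1.4, 3.5]
opening: 0.0084
finger_force: 80.7
```

```bash
python3 -c "
from h import *
cs()"
```

```text
cl pos mm [-40.1  -5.1 206.5] F [-8.2 -1.6  3.5] M [-0.07  1.1   0.14] yaw 0.0003 15.65
```

Emit:
drive_tool --moves '[0, 0, 0, 0, 185, 0, 0, 0, 0, 185, 0, 0, 0, 0, 185, 0, 0, -0.02, 0, 185, 0, 0, -0.06, 0, 185]'

```text
time_s: 16.15
ee_pos: [0.5591, -0.0998, 0.2361]
tcp_rot: [-2.249, -2.193, -0.001]
force: [0.5, -0.6, -0.6]
opening: 0.0234
finger_force: 0.0
```

Emit:
drive_tool --moves '[0, 0, -0.06, 0, 185, 0, 0, -0.12, 0, 185, 0, 0, -0.14, 0, 185, 0, 0, -0.14, 0, 185]'

```text
time_s: 16.55
ee_pos: [0.5602, -0.1001, 0.3093]
tcp_rot: [2.245, 2.189, 0.006]
force: [0.3, 0.3, -0.4]
opening: 0.0233
finger_force: 0.0
```

```bash
python3 -c "
from h import *
cs();c=get_calibration('wrist');np.save('w4.npy',c)
a=camera('wrist');cv2.imwrite('pics/w4.png',a)
for l in [(-.004,.082-.007,.045),(0,.07,.044),(0,.119,.08),(-.0125,.107,.047),(0,0,.08)]:print(l,proj(c,W(CL,l)))
"
```

```text
cl pos mm [-38.4  -5.  309.3] F [ 0.3  0.4 -0.4] M [-0.01 -0.   -0.03] yaw -0.0002 16.55
(-0.004, 0.075, 0.045) [362.19555133 106.64852577]
(0, 0.07, 0.044) [367.07897467 113.76390889]
(0, 0.119, 0.08) [381.27472666  26.29229853]
(-0.0125, 0.107, 0.047) [352.44233866  58.49405428]
(0, 0, 0.08) [370.70783837 218.92081929]
```

View pics/w4.png

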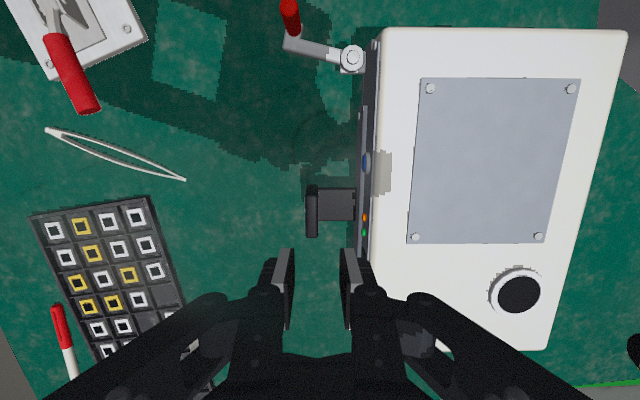

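The tray is home: the plate lies along the face at columns 358-366 and the tab is free at (312,210). The latch pivot is at (352,58). The pin's base is at about (293,38) and it leans up to (290,0). Next I'll work out the latch angle.

```bash
python3 - <<'E'
from h import *
c=np.load("w4.npy",allow_pickle=True).item()
pv=np.array([-.0125,.107])
for a in (140,150,155,160,165,170):
    q=pv+.0461*np.array([np.cos(np.radians(a)),np.sin(np.radians(a))]);print(a,(q*1e3).round(1),proj(c,W(CL,(*q,.038))),proj(c,W(CL,(*q,.084))))
print(px(c,293,36,.04),proj(get_calibration('top'),W(CL,(*q,.084))))
E
```

```text
140 [-47.8 136.6] [301.83063734  14.38927737] [298.46136911 -11.64963682]
150 [-52.4 130. ] [295.40463152  24.9197992 ] [290.39953922   1.86195194]
155 [-54.3 126.5] [292.87260555  30.55925664] [287.24038759   9.07728126]
160 [-55.8 122.8] [290.81567256  36.38243916] [284.68677686  16.51214573]
165 [-57.  118.9] [289.24390151  42.33948989] [282.74927839  24.10133317]
170 [-57.9 115. ] [288.16288656  48.38075788] [281.43258003  31.78044474]
[0.5476 0.0279 0.04  ] [330.89654804 173.87905199]
```

Emit:
drive_tool --moves '[0.09, -0.035, 0, 0, 255, 0.18, -0.035, 0, 0, 255, 0.26, -0.035, 0, 0, 255, 0.32, -0.035, 0, 0, 255, 0.32, -0.035, 0, 0, 255]'

```text
time_s: 17.1
ee_pos: [0.5448, 0.0634, 0.3038]
tcp_rot: [-2.243, -2.196, 0.003]
force: [0.2, -0.6, 0.1]
opening: 0.0
finger_force: 0.0
```

```bash
python3 -c "
from h import *
cs();cm(-.054,.155,.233)"
```

```text
cl pos mm [-57.9 158.  303.8] F [ 0.2 -0.6  0.1] M [-0.05  0.01  0.01] yaw 0.0039 17.1
move [-0.0061  0.0083  0.1417] spin 0.0019 t 17.1 pos [0.5448 0.0634 0.3038] rot [-2.243 -2.196  0.003] F [ 0.2 -0.6  0.1] op 0.0
```

Emit:
drive_tool --moves '[0, 0.008, 0.08, 0.002, 255, 0, 0.008, 0.14, 0.002, 255, 0, 0.008, 0.14, 0.002, 255, -0.01, 0.008, 0.14, 0.002, 255, -0.02, 0.008, 0.14, 0.002, 255]'

```text
time_s: 17.6
ee_pos: [0.55, 0.0497, 0.2376]
tcp_rot: [2.253, 2.187, 0.002]
force: [-1.2, 0.6, 0.5]
opening: 0.0001
finger_force: 0.0
```

```bash
python3 -c "
from h import *
cs()"
```

```text
cl pos mm [-52.3 144.4 237.6] F [-1.2  0.6  0.5] M [ 0.01  0.   -0.  ] yaw -0.0047 17.6
```

Emit:
drive_tool --moves '[-0.02, 0, 0.006, 0, 255, -0.04, 0, 0.006, 0, 255, -0.06, 0, 0.006, 0, 255, -0.08, 0, 0.006, 0, 255, -0.1, 0, 0.006, 0, 255]'

```text
time_s: 18.1
ee_pos: [0.5486, -0.0004, 0.2341]
tcp_rot: [2.253, 2.186, 0.005]
force: [4.4, 5.9, -0.2]
opening: 0.0002
finger_force: 3.1
```

Emit:
drive_tool --moves '[-0.008, 0, 0, 0, 255, -0.008, 0, 0, 0, 255]'

```text
time_s: 18.3
ee_pos: [0.5476, -0.0046, 0.2331]
tcp_rot: [2.254, 2.188, -0.002]
force: [0.5, -0.6, 0.6]
opening: 0.0002
finger_force: 0.0
```

```bash
python3 - <<'E'
from h import *
cs();c=get_calibration('wrist');a=camera('wrist');cv2.imwrite('pics/w5.png',a)
pv=np.array([-.0125,.107])
for ang in (200,215,225,235):
    q=pv+.0461*np.array([np.cos(np.radians(ang)),np.sin(np.radians(ang))]);print(ang,proj(c,W(CL,(*q,.084))))
E
```

```text
cl pos mm [-53.4  90.1 233.1] F [ 0.6 -0.6  0.6] M [ 0.06 -0.05 -0.01] yaw -0.0051 18.3
200 [313.10517644 287.31751471]
215 [325.47127399 307.77925427]
225 [336.58571774 319.12611731]
235 [349.58095224 328.39251758]
```

View pics/w5.png

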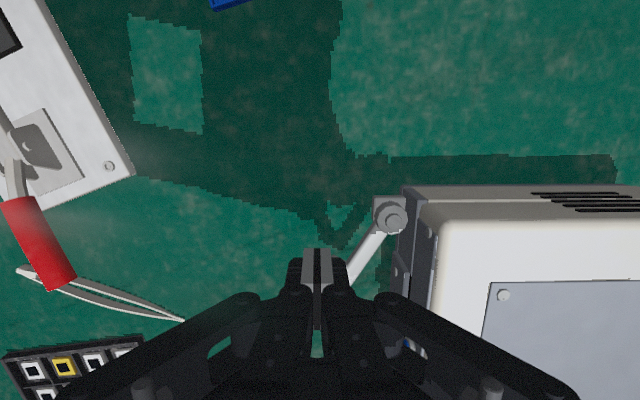

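The latch arm now runs from (390,215) to behind the finger at about (350,280), so it has swung to about halfway. I'll move round to the robot side of the pin.

Emit:
drive_tool --moves '[0.006, 0, -0.03, 0, 255, 0.006, 0, -0.09, 0, 255, -0.01, -0.02, -0.1, -0.002, 255, -0.048, -0.048, -0.1, -0.002, 255, -0.048, -0.048, -0.1, -0.002, 255]'

```text
time_s: 18.85
ee_pos: [0.5216, -0.0278, 0.2834]
tcp_rot: [2.25, 2.192, -0.002]
force: [0.1, -1.0, -0.2]
opening: 0.0001
finger_force: 0.0
```

Emit:
drive_tool --moves '[0, 0, 0.06, 0, 255, 0, 0, 0.1, 0, 255, 0, 0, 0.1, 0, 255, 0, 0, 0.1, 0, 255]'

```text
time_s: 19.25
ee_pos: [0.5229, -0.0267, 0.2331]
tcp_rot: [-2.248, -2.193, 0.001]
force: [0.4, 0.1, 0.8]
opening: 0.0001
finger_force: 0.0
```

```bash
python3 -c "
from h import *
cs()"
```

```text
cl pos mm [-77.5  67.4 233.1] F [0.4 0.1 0.8] M [0.02 0.04 0.01] yaw -0.0 19.25
```

Emit:
drive_tool --moves '[-0.006, 0.014, 0, 0, 255, -0.006, 0.028, 0, 0, 255, -0.006, 0.042, 0, 0, 255, -0.006, 0.056, 0, 0, 255, -0.006, 0.07, 0, 0, 255]'

```text
time_s: 19.75
ee_pos: [0.557, -0.0356, 0.2345]
tcp_rot: [2.242, 2.194, -0.031]
force: [-22.1, -38.5, 14.4]
opening: 0.0002
finger_force: 21.9
```

Emit:
drive_tool --moves '[0, 0.004, 0, 0, 255, 0, 0.008, 0, 0, 255, 0, 0.008, 0, 0, 255]'

```text
time_s: 20.05
ee_pos: [0.5617, -0.0377, 0.2347]
tcp_rot: [2.241, 2.188, -0.028]
force: [-13.8, -37.9, 9.2]
opening: -0.0003
finger_force: 20.1
```

Emit:
drive_tool --moves '[-0.01, -0.01, 0, 0, 255, -0.01, -0.03, 0, 0, 255, -0.01, -0.06, 0, 0, 255, -0.01, -0.1, 0, 0, 255, -0.01, -0.1, -0.1, 0, 255]'

```text
time_s: 20.55
ee_pos: [0.5065, -0.0337, 0.2746]
tcp_rot: [-2.238, -2.182, 0.018]
force: [0.7, 0.2, -0.7]
opening: -0.0005
finger_force: 0.0
```

```bash
python3 - <<'E'
from h import *
cs();c=get_calibration('wrist');a=camera('wrist');cv2.imwrite('pics/w6.png',a);cv2.imwrite('pics/t6.png',camera('top'))
pv=np.array([-.0125,.107])
for ang in (200,215,225,235,250):
    q=pv+.0461*np.array([np.cos(np.radians(ang)),np.sin(np.radians(ang))]);print(ang,(q*1e3).round(1),proj(c,W(CL,(*q,.084))),proj(c,W(CL,(*q,.038))))
E
```

```text
cl pos mm [-93.7  60.  274.6] F [ 0.7  0.3 -0.7] M [ 0.   -0.04 -0.02] yaw -0.0004 20.55
200 [-55.8  91.2] [394.29346822 199.30747058] [379.29542367 181.61950037]
215 [-50.3  80.6] [402.87377305 217.8893196 ] [386.32053535 196.59803953]
225 [-45.1  74.4] [411.17582213 228.3264243 ] [393.05896453 205.06233744]
235 [-38.9  69.2] [421.22964648 236.94199233] [401.19311946 212.07725154]
250 [-28.3  63.7] [438.95094445 246.09690276] [415.48683029 219.55865835]
```

View pics/w6.png

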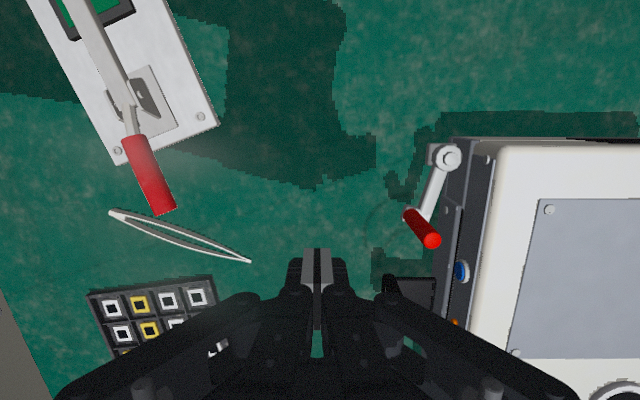

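The latch is at about 243° (1.6 rad), with the pin's top at (431,241). Last time the finger slid past on the pin's right side. I'll repeat the push centred on the pin.

Emit:
drive_tool --moves '[0.012, 0, 0, 0, 255, 0.012, 0, 0.05, 0, 255, 0.012, 0, 0.082, 0, 255, 0.012, 0.02, 0.082, 0, 255, 0.012, 0.036, 0.082, 0, 255]'

```text
time_s: 21.15
ee_pos: [0.5308, -0.0287, 0.2418]
tcp_rot: [-2.248, -2.193, 0.001]
force: [0.2, 0.1, -0.2]
opening: 0.0001
finger_force: 0.0
```

```bash
python3 - <<'E'
from h import *
cs();cm(-.06,.066,.232)
E
```

```text
cl pos mm [-69.5  65.6 241.8] F [ 0.2  0.1 -0.2] M [-0.01 -0.03  0.01] yaw 0.0 21.15
move [0.0009 0.0191 0.0195] spin 0.0 t 21.15 pos [ 0.5308 -0.0287  0.2418] rot [-2.248e+00 -2.193e+00  1.000e-03] F [ 0.2  0.1 -0.2] op 0.0001
```

Emit:
drive_tool --moves '[0.001, 0.0, 0.016, 0, 255, 0.001, 0.008, 0.016, 0, 255, 0.001, 0.016, 0.016, 0, 255, 0.001, 0.024, 0.016, 0, 255, 0.001, 0.03, 0.016, 0, 255]'

```text
time_s: 21.65
ee_pos: [0.5455, -0.029, 0.2347]
tcp_rot: [2.249, 2.193, 0.001]
force: [0.5, -0.3, -0.1]
opening: -0.0003
finger_force: 0.0
```

Emit:
drive_tool --moves '[0, 0.006, 0, 0, 255, 0, 0.012, 0, 0, 255, 0, 0.018, 0, 0, 255]'

```text
time_s: 21.95
ee_pos: [0.5539, -0.0293, 0.234]
tcp_rot: [-2.249, -2.193, 0.002]
force: [-3.0, -2.6, -0.2]
opening: -0.0002
finger_force: 1.2
```

```bash
python3 - <<'E'
from h import *
cs()
E
```

```text
cl pos mm [-46.5  65.5 234. ] F [-3.  -2.7 -0.2] M [-0.24  0.35 -0.04] yaw -0.0001 21.95
```

Emit:
drive_tool --moves '[0, -0.01, 0, 0, 255, 0.01, -0.01, 0, 0, 255, 0.01, -0.004, 0, 0, 255, 0.01, 0.002, 0, 0, 255]'

```text
time_s: 22.35
ee_pos: [0.5552, -0.0239, 0.2343]
tcp_rot: [-2.249, -2.194, 0.001]
force: [-2.0, -1.1, 1.5]
opening: -0.0
finger_force: 1.1
```

Emit:
drive_tool --moves '[0, 0.006, 0, 0, 255, 0, 0.012, 0, 0, 255]'

```text
time_s: 22.55
ee_pos: [0.5611, -0.0244, 0.234]
tcp_rot: [-2.248, -2.192, 0.002]
force: [-8.0, -0.9, 1.2]
opening: -0.0001
finger_force: 4.1
```

```bash
python3 - <<'E'
from h import *
cs();c=get_calibration('wrist');a=camera('wrist').astype(int)
m=(a[...,2]>130)&(a[...,1]<60)&(a[...,0]<60)
n,l,st,ce=cv2.connectedComponentsWithStats(m.astype(np.uint8))
for i in range(1,n):
    if st[i,4]>15:print(st[i],ce[i].round())
pv=np.array([-.0125,.107])
for ang in (230,240,250,260,267):
    q=pv+.0461*np.array([np.cos(np.radians(ang)),np.sin(np.radians(ang))]);print(ang,(q*1e3).round(1),proj(c,W(CL,(*q,.084))),proj(c,W(CL,(*q,.038))))
E
```

```text
cl pos mm [-39.4  70.6 234. ] F [-7.9 -1.1  1.2] M [-0.27  1.26 -0.05] yaw -0.0003 22.55
[   0  184   39   74 1210] [ 14. 229.]
[356 293  11   6  39] [361. 295.]
230 [-42.1  71.7] [312.69745702 286.73244929] [313.84704714 244.47421569]
240 [-35.6  67.1] [327.27204029 295.68691794] [324.87688405 251.58319616]
250 [-28.3  63.7] [343.1576606  302.17054356] [336.94623839 256.75734521]
260 [-20.5  61.6] [359.97298005 306.09354028] [349.74607466 259.90321216]
267 [-14.9  61. ] [372.09366534 307.28755344] [358.97293692 260.86780045]
```

Emit:
drive_tool --moves '[0, 0.002, 0, 0, 255, 0, 0.004, 0, 0, 255, 0, 0.004, 0, 0, 255]'

```text
time_s: 22.9
ee_pos: [0.562, -0.0245, 0.2338]
tcp_rot: [-2.246, -2.19, 0.008]
force: [-10.2, -0.3, 6.2]
opening: 0.0
finger_force: 5.2
```

```bash
python3 - <<'E'
from h import *
cs()
E
```

```text
cl pos mm [-38.4  70.6 233.8] F [-10.2  -0.5   6.2] M [-0.3   1.55 -0.16] yaw -0.0003 22.9
```

Emit:
drive_tool --moves '[0, -0.02, 0, 0, 255, 0, -0.06, 0, 0, 255, 0, -0.1, -0.04, 0, 255, 0, -0.12, -0.08, 0, 255, 0, -0.12, -0.08, 0, 255]'

```text
time_s: 23.4
ee_pos: [0.5034, -0.0229, 0.2771]
tcp_rot: [2.246, 2.19, 0.007]
force: [0.8, -0.0, -0.4]
opening: -0.0001
finger_force: 0.0
```

```bash
cat > red.py <<'E'
from h import *
cs();c=get_calibration('wrist');a=camera('wrist');cv2.imwrite('pics/w7.png',a);a=a.astype(int)
m=(a[...,2]>110)&(a[...,1]<70)&(a[...,0]<70)
n,l,st,ce=cv2.connectedComponentsWithStats(m.astype(np.uint8))
for i in range(1,n):
    if st[i,4]>15:print(st[i],ce[i].round())
pv=np.array([-.0125,.107])
for ang in (243,250,255,260,267):
    q=pv+.0461*np.array([np.cos(np.radians(ang)),np.sin(np.radians(ang))]);print(ang,(q*1e3).round(1),proj(c,W(CL,(*q,.084))),proj(c,W(CL,(*q,.038))))
E
python3 red.py
```

```text
cl pos mm [-97.1  70.7 277.1] F [ 0.8  0.  -0.4] M [ 0.    0.01 -0.04] yaw -0.0003 23.4
[ 125  170   49   60 1312] [151. 200.]
[433 250  17  17 215] [441. 258.]
243 [-33.4  65.9] [422.99406061 255.1463176 ] [401.70165113 227.35943753]
250 [-28.3  63.7] [431.21459152 258.53797215] [408.39252291 230.18367641]
255 [-24.4  62.5] [437.36745335 260.34476775] [413.39307055 231.69390182]
260 [-20.5  61.6] [443.71067566 261.6299518 ] [418.54109169 232.77315371]
267 [-14.9  61. ] [452.8365812  262.54422459] [425.93301014 233.55109144]
```

```bash
python3 - <<'E'
from h import *
c=get_calibration('wrist');a=cv2.imread('pics/w7.png')
d=-.0075
for x in(-.047,-.037,-.004,0):
    print(x,[proj(c,W(CL,(x,d+y,z))).round(0) for y,z in((.017,.06),(.01,.06),(.075,.045),(.05,.045))])
for v in(292,300,308):
    print(v,[(u,*a[v,u]) for u in range(380,480,3)])
E
```

```text
-0.047 [array([386., 312.]), array([385., 321.]), array([386., 230.]), array([384., 261.])]
-0.037 [array([399., 312.]), array([399., 321.]), array([401., 230.]), array([398., 261.])]
-0.004 [array([445., 312.]), array([444., 320.]), array([447., 229.]), array([442., 261.])]
0 [array([450., 312.]), array([449., 320.]), array([452., 229.]), array([448., 261.])]
292 [(380, np.uint8(30), np.uint8(24), np.uint8(26)), (383, np.uint8(24), np.uint8(20), np.uint8(20)), (386, np.uint8(21), np.uint8(25), np.uint8(20)), (389, np.uint8(18), np.uint8(16), np.uint8(16)), (392, np.uint8(38), np.uint8(40), np.uint8(34)), (395, np.uint8(53), np.uint8(50), np.uint8(48)), (398, np.uint8(57), np.uint8(55), np.uint8(55)), (401, np.uint8(51), np.uint8(50), np.uint8(50)), (404, np.uint8(54), np.uint8(52), np.uint8(49)), (407, np.uint8(51), np.uint8(51), np.uint8(50)), (410, np.uint8(52), np.uint8(49), np.uint8(47)), (413, np.uint8(46), np.uint8(45), np.uint8(47)), (416, np.uint8(58), np.uint8(53), np.uint8(50)), (419, np.uint8(45), np.uint8(41), np.uint8(49)), (422, np.uint8(57), np.uint8(51), np.uint8(47)
[... 3638 characters left out ...]
np.uint8(34), np.uint8(33), np.uint8(30)), (443, np.uint8(79), np.uint8(74), np.uint8(71)), (446, np.uint8(57), np.uint8(50), np.uint8(52)), (449, np.uint8(54), np.uint8(51), np.uint8(49)), (452, np.uint8(57), np.uint8(56), np.uint8(51)), (455, np.uint8(54), np.uint8(49), np.uint8(47)), (458, np.uint8(60), np.uint8(54), np.uint8(55)), (461, np.uint8(142), np.uint8(133), np.uint8(127)), (464, np.uint8(116), np.uint8(121), np.uint8(124)), (467, np.uint8(169), np.uint8(176), np.uint8(178)), (470, np.uint8(188), np.uint8(194), np.uint8(198)), (473, np.uint8(207), np.uint8(214), np.uint8(216)), (476, np.uint8(214), np.uint8(216), np.uint8(215)), (479, np.uint8(212), np.uint8(215), np.uint8(214))]
```

```bash
python3 - <<'E'
from h import *
c7=get_calibration('wrist');c4=np.load('w4.npy',allow_pickle=True).item()
for n,c in(('w4',c4),('w7',c7)):
    a=cv2.imread(f'pics/{n}.png')
    for y in(.03,.02,-.03):
        for z,lo,hi in((.045,-.02,.006),(.08,-.006,.008)):
            xs=np.arange(lo,hi,.001);P=[proj(c,W(CL,(x,y,z))) for x in xs]
            g=[int(cv2.getRectSubPix(a,(1,3),(float(p[0]),float(p[1]))).mean()) for p in P]
            print(n,y,z,lo,g)
E
```

```text
w4 0.03 0.045 -0.02 [84, 83, 82, 81, 80, 79, 80, 79, 62, 60, 61, 59, 63, 69, 68, 68, 72, 88, 63, 71, 81, 106, 124, 128, 89, 76]
w4 0.03 0.08 -0.006 [90, 69, 71, 70, 74, 110, 105, 120, 137, 142, 150, 159, 162, 163]
w4 0.02 0.045 -0.02 [63, 64, 62, 62, 60, 63, 61, 64, 63, 63, 63, 63, 62, 68, 68, 68, 67, 104, 115, 120, 84, 69, 70, 70, 68, 85]
w4 0.02 0.08 -0.006 [92, 62, 68, 67, 69, 104, 106, 118, 136, 141, 148, 157, 161, 160]
w4 -0.03 0.045 -0.02 [82, 83, 81, 78, 75, 74, 79, 62, 54, 56, 54, 50, 49, 57, 56, 57, 55, 89, 110, 112, 91, 53, 54, 55, 52, 76]
w4 -0.03 0.08 -0.006 [43, 31, 30, 29, 40, 148, 139, 138, 177, 189, 200, 210, 214, 215]
w7 0.03 0.045 -0.02 [51, 45, 45, 46, 52, 53, 52, 53, 54, 54, 53, 51, 57, 53, 53, 75, 109, 109, 107, 61, 23, 37, 40, 38, 35, 64]
w7 0.03 0.08 -0.006 [52, 62, 145, 138, 125, 154, 178, 189, 198, 207, 213, 213, 214, 214]
w7 0.02 0.045 -0.02 [44, 39, 39, 39, 37, 41, 40, 18, 35, 53, 52, 50, 54, 54, 53, 67, 97, 109, 108, 51, 31, 57, 53, 53, 45, 51]
w7 0.02 0.08 -0.006 [51, 47, 141, 135, 125, 153, 176, 188, 198, 205, 212, 213, 214, 213]
w7 -0.03 0.045 -0.02 [48, 44, 43, 38, 35, 26, 27, 28, 26, 28, 28, 27, 30, 27, 28, 30, 28, 30, 28, 29, 25, 25, 22, 24, 24, 21]
w7 -0.03 0.08 -0.006 [30, 29, 27, 30, 26, 29, 26, 23, 25, 22, 30, 25, 26, 27]
```

```bash
python3 - <<'E'
from h import *
c=get_calibration('wrist');a=cv2.imread('pics/w7.png',0)
p=proj(c,W(CL,(-.0125,.107,.047)));print('pivot pred',p)
x0,y0=int(p[0])-40,int(p[1])-40
s=cv2.resize(a[y0:y0+80,x0:x0+80],None,fx=4,fy=4,interpolation=cv2.INTER_CUBIC)
h=cv2.HoughCircles(s,cv2.HOUGH_GRADIENT,1,60,param1=120,param2=20,minRadius=25,maxRadius=75)
print([(x/4+x0,y/4+y0,r/4) for x,y,r in h[0][:4]] if h is not None else None)
# light arm: bright pixels between pivot and pin
b=a[y0:y0+110,x0-40:x0+90]
for v in range(0,110,5):print(v+y0,' '.join(f'{int(t):3d}' for t in b[v,::5]))
print(x0-40)
E
```

```text
pivot pred [442.77478287 175.19443189]
[(np.float32(438.375), np.float32(170.375), np.float32(13.975))]
135  55  51  85  87  80  80  79  75  91  75  69  81  86  50  40  52  50  46  46  44  53  45  44  54  39  43
140  58  55  86  82  70  77  76  82  92  83  74  50  53  51  51  49  50  45  43  44  49  51  50  54  50  45
145  45  66  97  91  72  83  82  83  83  47  45  49  53  46  48  46  48  65  55  43  50  48  49  43  51  50
150  61  58  90  99  89  87  83  73  76  39  51  53  57  52  48  51  65  72  79 104 107 103 105 102 100 104
155  55  42  79  91  87  81  79  77  83  51  54  53  63  66  65  55  74  57  52  50 107 109 145 143 143 145
160  47  49  75  93  80  80  91  74  75  81  52  48 119 130  75 151 185 132  56  56 112  87  91  93  99 102
165  45  71  71  67  72  74  88  77  74  90  49  50 126  65 208 202 159 194  66  51 109  80  88  84  88  90
170  66  71  79  70  77  79  64  66  69  74  49  67 132  83 207 179 197 191 109  53  66  62  82  90  86 126
175  64  73  68  75  71  66  72  72  76  71  50  62 173  82 206 214 202 194  61  59  46  57  61 195  90 143
180  61  65  75  86  77 
[... 683 characters left out ...]
 200 189  68  54  50  48  50  57  53 140 147 202
215  69  76  60  83  73  70  66  72  74  86  75  83  63 188 199 177  53  66  59  49  51  49  55 169 166 207
220  76  61  77  82  75  74  74  66  71  79  81  77  63 199 195 153  51 109  49  55  54  59  54 150 182 211
225  62  62  77  71  64  68  75  78  72  82 125  30 159 208 196  74  54  97   0  51  58  52  53 123 186 214
230  61  67  74  71  74  72  78  71  73  70  23  28  32 194 191  46  51 101  12  50  52  49  48 123 192 217
235  66  69  80  82  69  81  88  78  74  71  21  40  27  29 211  50  52 109  25  51  54  51  83 139 196 216
240  73  70  74  90  93  75  71  67  76  83  75  22  36  34  32  53  53 109  42  50  55  53 126 155 203 217
362
```

The tray is still flush; relative to the face the plate hasn't shifted. The latch is at about 1.9 rad, so I'll push once more to bring it to the stop.

Emit:
drive_tool --moves '[-0.01, 0, 0.04, 0, 255, -0.01, 0.02, 0.086, 0, 255, -0.01, 0.05, 0.086, 0, 255, -0.01, 0.08, 0.086, 0, 255, -0.01, 0.1, 0.086, 0, 255]'

```text
time_s: 23.95
ee_pos: [0.554, -0.0291, 0.2299]
tcp_rot: [-2.249, -2.193, 0.001]
force: [0.1, -0.3, -0.1]
opening: -0.0005
finger_force: 0.0
```

Emit:
drive_tool --moves '[0, 0.005, 0, 0, 255, 0, 0.01, 0, 0, 255, 0, 0.014, 0, 0, 255, 0, 0.016, 0, 0, 255]'

```text
time_s: 24.35
ee_pos: [0.5604, -0.0292, 0.2309]
tcp_rot: [-2.248, -2.192, 0.002]
force: [-5.1, 0.2, 0.8]
opening: 0.0002
finger_force: 2.0
```

```bash
python3 - <<'E'
from h import *
cs()
E
```

```text
cl pos mm [-39.9  65.8 230.9] F [-5.1  0.   0.8] M [-0.05  0.57  0.02] yaw -0.0002 24.35
```

Emit:
drive_tool --moves '[0, 0.002, 0, 0, 255, 0, 0.004, 0, 0, 255, 0, 0.004, 0, 0, 255]'

```text
time_s: 24.65
ee_pos: [0.5615, -0.0293, 0.2308]
tcp_rot: [-2.246, -2.19, 0.007]
force: [-9.7, -0.5, 6.0]
opening: -0.0001
finger_force: 5.0
```

Emit:
drive_tool --moves '[0, 0.002, 0, 0, 255, 0, 0.004, 0, 0, 255, 0, 0.004, 0, 0, 255]'

```text
time_s: 24.95
ee_pos: [0.5625, -0.0294, 0.2308]
tcp_rot: [-2.243, -2.188, 0.012]
force: [-16.9, -1.7, 10.5]
opening: -0.0001
finger_force: 8.5
```

```bash
python3 - <<'E'
from h import *
cs()
E
```

```text
cl pos mm [-37.8  65.7 230.8] F [-16.9  -2.1  10.5] M [-0.15  2.4  -0.09] yaw 0.0001 24.95
```

Emit:
drive_tool --moves '[0, -0.02, 0, 0, 255, 0, -0.06, 0, 0.07, 255, 0, -0.07, 0, 0.14, 255, 0, -0.07, 0, 0.21, 255, 0, -0.07, 0, 0.28, 255]'

```text
time_s: 25.45
ee_pos: [0.5297, -0.0285, 0.2315]
tcp_rot: [2.791, 1.44, 0.002]
force: [-0.2, -0.9, -1.2]
opening: 0.0003
finger_force: 0.0
```

Emit:
drive_tool --moves '[0, 0, 0, 0.07, 255, 0, 0, 0, 0.14, 255, 0, 0, 0, 0.21, 255, 0, 0, 0, 0.28, 255, 0, 0, 0, 0.35, 255]'

```text
time_s: 25.95
ee_pos: [0.5299, -0.0285, 0.2315]
tcp_rot: [3.122, 0.345, 0.003]
force: [-0.8, 0.3, -0.0]
opening: -0.0001
finger_force: 0.0
```

Emit:
drive_tool --moves '[0, 0, 0, 0.07, 255, 0, 0, 0, 0.12, 255, 0, 0, 0, 0.12, 255]'

```text
time_s: 26.25
ee_pos: [0.5299, -0.0285, 0.2315]
tcp_rot: [3.141, -0.039, 0.002]
force: [-0.1, 0.4, -0.3]
opening: 0.0002
finger_force: 0.0
```

```bash
python3 - <<'E'
from h import *
cs();cm(-.05,.064,.234,-np.pi/2)
E
```

```text
cl pos mm [-70.4  65.7 231.5] F [-0.1  0.4 -0.3] M [-0.01 -0.02  0.01] yaw -1.5708 26.25
move [ 0.0409  0.0035 -0.005 ] spin -0.0 t 26.25 pos [ 0.5299 -0.0285  0.2315] rot [ 3.141e+00 -3.900e-02  2.000e-03] F [-0.1  0.4 -0.3] op 0.0002
```

Spun 90°, so the gripper's links are now clear of the cleaner. Pushing in +x, which is now tool x.

Emit:
drive_tool --moves '[0.01, 0.003, -0.004, 0, 255, 0.02, 0.003, -0.004, 0, 255, 0.03, 0.003, -0.004, 0, 255, 0.04, 0.003, -0.004, 0, 255, 0.05, 0.003, -0.004, 0, 255]'

```text
time_s: 26.75
ee_pos: [0.5555, -0.0307, 0.2331]
tcp_rot: [3.141, -0.039, -0.0]
force: [-0.1, 0.1, -0.1]
opening: 0.0001
finger_force: 0.0
```

Emit:
drive_tool --moves '[0.004, 0, 0, 0, 255, 0.008, 0, 0, 0, 255, 0.012, 0, 0, 0, 255, 0.016, 0, 0, 0, 255]'

```text
time_s: 27.15
ee_pos: [0.5629, -0.0308, 0.2331]
tcp_rot: [-3.141, 0.039, 0.001]
force: [-4.7, -0.0, 1.2]
opening: -0.0001
finger_force: 2.5
```

```bash
python3 - <<'E'
from h import *
cs()
E
```

```text
cl pos mm [-37.4  64.2 233.1] F [-4.7 -0.1  1.2] M [-0.13  0.83 -0.02] yaw -1.5709 27.15
```

Emit:
drive_tool --moves '[0.004, 0, 0, 0, 255, 0.008, 0, 0, 0, 255, 0.008, 0, 0, 0, 255]'

```text
time_s: 27.45
ee_pos: [0.565, -0.031, 0.233]
tcp_rot: [3.141, -0.039, -0.018]
force: [-15.4, -0.4, 11.2]
opening: 0.0
finger_force: 7.9
```

```bash
python3 - <<'E'
from h import *
cs()
E
```

```text
cl pos mm [-35.3  64.1 233. ] F [-15.4  -0.8  11.2] M [-0.14  2.35  0.01] yaw -1.5706 27.45
```

Emit:
drive_tool --moves '[-0.03, 0, 0, 0, 255, -0.08, 0, -0.05, 0, 255, -0.14, 0.02, -0.14, 0, 255, -0.2, 0.1, -0.22, 0, 255, -0.2, 0.2, -0.25, 0, 255]'

```text
time_s: 27.95
ee_pos: [0.4659, -0.1122, 0.3542]
tcp_rot: [3.14, -0.034, 0.006]
force: [1.2, -0.7, -0.7]
opening: -0.0001
finger_force: 0.0
```

Emit:
drive_tool --moves '[0, 0.1, 0, 0, 255, 0, 0.2, 0, 0, 255, 0, 0.25, 0, 0, 255, 0, 0.25, 0, 0, 255]'

```text
time_s: 28.35
ee_pos: [0.4636, -0.2406, 0.3516]
tcp_rot: [3.14, -0.046, 0.001]
force: [0.3, 0.6, -0.0]
opening: 0.0001
finger_force: 0.0
```

```bash
python3 - <<'E'
from h import *
cs();b=camera('top');cv2.imwrite('pics/t7.png',b)
c=get_calibration('top');a0=cv2.imread('pics/top.png')
pv=np.array([-.0125,.107])
def pin(th,z):
    q=pv+.0461*np.array([np.cos(th),np.sin(th)]);return proj(c,W(CL,(*q,z)))
for n,a in(('start',a0),('now',b)):
    w=a[145:195,310:380].astype(float);g=np.clip(w[...,2]-w[...,:2].max(2)-40,0,None)
    ys,xs=np.mgrid[145:195,310:380];print(n,g.sum().round(),'red centroid',(g*xs).sum()/max(g.sum(),1),(g*ys).sum()/max(g.sum(),1))
for t in(145,150,155,160,255,258,261,264,267):
    print(t,((pin(np.radians(t),.084)+pin(np.radians(t),.045))/2).round(1))
# tray plate/face check: column profiles at y ~ .03 / -.06
for y in(.05,.03,-.05,-.07):
    print(y,[(round(x,3),int(cv2.getRectSubPix(b,(3,1),tuple(map(float,proj(c,W(CL,(x,y,.045)))))).mean())) for x in np.arange(-.014,.006,.002)])
E
```

```text
cl pos mm [-131.4 -147.9  351.6] F [ 0.3  0.6 -0. ] M [ 0.02  0.02 -0.01] yaw -1.5754 28.35
start 1678.0 red centroid 329.2234803337306 171.47497020262216
now 1906.0 red centroid 351.19989506820565 161.34837355718784
145 [324.1 172.8]
150 [325.3 173.5]
155 [326.6 174.2]
160 [327.9 174.7]
255 [349.2 164.2]
258 [349.4 163.4]
261 [349.6 162.6]
264 [349.7 161.7]
267 [349.8 160.9]
0.05 [(np.float64(-0.014), 66), (np.float64(-0.012), 70), (np.float64(-0.01), 74), (np.float64(-0.008), 77), (np.float64(-0.006), 81), (np.float64(-0.004), 86), (np.float64(-0.002), 89), (np.float64(0.0), 89), (np.float64(0.002), 80), (np.float64(0.004), 80)]
0.03 [(np.float64(-0.014), 62), (np.float64(-0.012), 61), (np.float64(-0.01), 64), (np.float64(-0.008), 71), (np.float64(-0.006), 80), (np.float64(-0.004), 94), (np.float64(-0.002), 105), (np.float64(0.0), 113), (np.float64(0.002), 115), (np.float64(0.004), 126)]
-0.05 [(np.float64(-0.014), 60), (np.float64(-0.012), 62), (np.float64(-0.01), 64), (np.float64(-0.008), 66), (np.float64(-0.006), 71), (np.float64(-0.004), 80), (np.float64(-0.002), 89), (np.float64(0.0), 92), (np.float64(0.002), 77), (np.float64(0.004), 62)]
-0.07 [(np.float64(-0.014), 60), (np.float64(-0.012), 61), (np.float64(-0.01), 63), (np.float64(-0.008), 67), (np.float64(-0.006), 72), (np.float64(-0.004), 82), (np.float64(-0.002), 94), (np.float64(0.0), 98), (np.float64(0.002), 88), (np.float64(0.004), 72)]
```

```bash
python3 - <<'E'
import cv2,numpy as np
for n in('top','t7'):
    a=cv2.imread(f'pics/{n}.png').astype(int)[150:190,315:385]
    g=np.clip(a[...,2]-a[...,:2].max(2),0,None);print(n)
    for y,x in zip(*np.where(g>30)):print((x+315,y+150,g[y,x]),end=' ')
    print()
E
```

```text
top
(np.int64(372), np.int64(156), np.int64(35)) (np.int64(373), np.int64(156), np.int64(73)) (np.int64(374), np.int64(156), np.int64(61)) (np.int64(373), np.int64(157), np.int64(64)) (np.int64(374), np.int64(157), np.int64(54)) (np.int64(326), np.int64(170), np.int64(61)) (np.int64(327), np.int64(170), np.int64(81)) (np.int64(328), np.int64(170), np.int64(61)) (np.int64(325), np.int64(171), np.int64(65)) (np.int64(326), np.int64(171), np.int64(148)) (np.int64(327), np.int64(171), np.int64(166)) (np.int64(328), np.int64(171), np.int64(137)) (np.int64(325), np.int64(172), np.int64(100)) (np.int64(326), np.int64(172), np.int64(178)) (np.int64(327), np.int64(172), np.int64(185)) (np.int64(328), np.int64(172), np.int64(148)) (np.int64(329), np.int64(172), np.int64(36)) (np.int64(325), np.int64(173), np.int64(92)) (np.int64(326), np.int64(173), np.int64(176)) (np.int64(327), np.int64(173), np.int64(179)) (np.int64(328), np.int64(173), np.int64(116)) (np.int64(325), np.int64(174), np.int64(58)) (np.int64(326), np.int64(174), np.int64(132)) (np.int64(327), np.int64(174), np.int64(130)) (np.
[... 1336 characters left out ...]
64(162), np.int64(80)) (np.int64(348), np.int64(163), np.int64(42)) (np.int64(349), np.int64(163), np.int64(122)) (np.int64(350), np.int64(163), np.int64(150)) (np.int64(351), np.int64(163), np.int64(125)) (np.int64(352), np.int64(163), np.int64(41)) (np.int64(348), np.int64(164), np.int64(39)) (np.int64(349), np.int64(164), np.int64(80)) (np.int64(350), np.int64(164), np.int64(90)) (np.int64(351), np.int64(164), np.int64(56)) (np.int64(348), np.int64(165), np.int64(46)) (np.int64(349), np.int64(165), np.int64(68)) (np.int64(350), np.int64(165), np.int64(51)) (np.int64(348), np.int64(166), np.int64(44)) (np.int64(349), np.int64(166), np.int64(49)) (np.int64(350), np.int64(166), np.int64(37))
```

```bash
python3 - <<'E'
from h import *
s=monitor.state();c=get_calibration('wrist')
X=np.eye(4);X[:3,:3]=R.from_rotvec(s['tcp_rot']).as_matrix();X[:3,3]=s['ee_pos']
E=np.linalg.inv(X)@c['world_from_camera']
Y=np.eye(4);Y[:3,:3]=R.from_rotvec([2.246,2.19,.007]).as_matrix();Y[:3,3]=[.5034,-.0229,.2771]
c7=dict(c);c7['world_from_camera']=Y@E
a=cv2.imread('pics/w7.png',0).astype(float)
def cl(u,v,z):
    p=px(c7,u,v,z);return R.from_euler('z',-CL[2]).apply(p-[CL[0],CL[1],0])*1e3
print('pivot',cl(438.4,170.4,.047))
M=[]
for v in range(188,222,4):
    r=a[v,405:446];on=np.where(r>150)[0]+405
    l,q=cl(on.min(),v,.038),cl(on.max(),v,.038);M.append((l+q)/2);print(v,l.round(1),q.round(1))
M=np.array(M);print('arm slope dx/dy',np.polyfit(M[:,1],M[:,0],1))
P=[]
for v in range(262,306,6):
    r=a[v,425:452];u=425+np.argmax(np.convolve(r,np.ones(4),'same'));P.append(cl(u,v,.045))
P=np.array(P);print(P.round(1));print('plate',np.polyfit(P[:,1],P[:,0],1))
E
```

```text
pivot [-14.52852807 108.97087626  47.        ]
188 [-16.1  94.7  38. ] [-8.2 94.7 38. ]
192 [-15.7  91.8  38. ] [-7.8 91.8 38. ]
196 [-16.1  88.9  38. ] [-8.2 88.9 38. ]
200 [-15.8  85.9  38. ] [-7.9 85.9 38. ]
204 [-16.2  82.9  38. ] [-8.2 82.9 38. ]
208 [-15.9  79.9  38. ] [-7.8 79.9 38. ]
212 [-15.5  76.8  38. ] [-8.2 76.8 38. ]
216 [-16.   73.8  38. ] [-7.8 73.7 38. ]
220 [-15.6  70.6  38. ] [-7.5 70.6 38. ]
arm slope dx/dy [ -0.01403713 -10.74493427]
[[-5.8 40.2 45. ]
 [-1.4 35.2 45. ]
 [-1.6 30.1 45. ]
 [-0.9 25.  45. ]
 [-1.  19.8 45. ]
 [-1.2 14.6 45. ]
 [-1.2  9.3 45. ]
 [-1.3  3.9 45. ]]
plate [-0.0757828  -0.10874009]
```

The latch arm lies parallel to the plate (slope 0.01) about 4 mm before it, so it is at its stop and the tray is flush. Handing in.

```bash
python3 -c "
from rig import hand_in
print(hand_in())"
```

```text
the job is handed in; nothing more can be done
None
```

I handed the job in: by my measurements the tray is flush in the bay and the latch is across it at its stop, but the hand-in returned no verdict, and I did not re-check the die pack once the tray was inside. One latch push slipped past the pin and reached about 47 N at the wrist, and I viewed 11 pictures against the limit of 10.

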